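# Spin the drips off a draining carousel and park it

### The job

Spin the drips off the dishes on the draining carousel: take it by its wooden knob, set it turning anticlockwise (seen from above) at about one turn in five seconds, let go, and let it coast freely while you follow the moving knob with your fingertips just above it (clear of it by a few centimetres at most), centred over it and touching nothing, for five seconds on end. Then take hold of the knob again, bring the carousel gently to a stop with the knob in line with the drainer's steel spout, let go and leave it at rest there. Never spin it fast or force it, and leave the other kitchen things where they are.

Things in the scene. Friction and masses are not known exactly. Their poses are not given: they have to be found in the camera images.
- carousel (a joint): Turning angle (rad) of the carousel: a round metal tray, 336 mm across, rim 18 mm high, turning endlessly on a ball bearing; 0 with its knob in line with the spout, growing anticlockwise from above, not wrapped. An upturned milk pan and glass jug and a teapot lid are fixed on it, up to 108 mm above its underside, none within 90 mm of the knob. Axis 0.02 rad off vertical, square to the drainer.
- knob: Upright turned wooden knob, 30 mm diameter, 55 mm tall, near the tray's rim, 125 mm from the carousel's axis, moving with the carousel. It revolves freely on its own pin, so it can be pinched and led round without turning the gripper. Origin: centre of its underside, on a 36 mm wide boss 8 mm above the tray's floor and 2 mm below the rim's top; z up along the knob.
- hub (a point): Fixed point on the carousel's axis, level with the knob's underside, 57 mm above the worktop. Carousel, nominal: inertia 0.023 kg m2, 1.7 kg (both +-20 percent), bearing drag 0.0024 N m plus 0.0004 N m s/rad: coasting, it loses about 0.12 rad/s each second; the off-centre load on the slope adds or takes up to 0.07 rad/s2 round the turn. Left alone at rest it stays.
- park (a point): Where the centre of the knob's underside lies when the carousel is parked: on the knob's circle, in line with the spout. Fixed to the drainer.
- drainer: Fixed sloping oak draining board, 360 mm (x) by 380 mm (y), about 26 mm high, grooves along its x. It falls 0.02 rad towards its +x, where a steel spout 50 mm wide sticks out 67 mm beyond the edge, pointing away from the carousel's axis. Origin: under its centre, at worktop level. It carries the carousel; push or squeeze none of it with more than 35 N in all.
- lunchbox: Closed blue lunchbox with four snap latches, 206 x 156 x 69 mm, to be left alone. Origin: centre of its underside.
- trivet: Round green silicone trivet, 170 mm across, 8 mm thick, to be left alone. Origin: centre of its underside.
- teapot: White teapot without its lid, 148 mm across, 104 mm high, standing on the trivet, to be left alone. Origin: centre of its underside.
- mug: Blue ceramic mug, 82 mm across, 95 mm high, to be left alone. Origin: centre of its underside.
- soap: Clear plastic bottle, 64 mm across, 190 mm high, to be left alone. Origin: centre of its underside.

How it is judged:
By the outcome, as a careful person would: the job done as asked, in the order asked, and still so for the second after the job is handed in, with the robot touching nothing.
It also fails if it takes over 64 s, if anything falls off the work surface, if the arm or the gripper's body presses on something with over 40 N, if the wrist force passes 120 N, or if a joint passes its speed limit or range.

### The arm

A 6-joint arm with a two-finger parallel gripper is mounted at the origin on the work surface. World frame = base frame: x ahead of the robot, y to its left, z up, the work surface at z = 0. Lengths are in m, angles in degrees, forces in N, time in s.
With the tool pointing down it reaches from about 0.3 to 0.85 m from the base axis. Payload 4.2 kg.
Tool frame: the origin (TCP) lies between the finger pads, 19 mm behind the fingertips; this is the grasp point; x points along the fingers, y is the direction in which the jaws open and shut, and the axes are right-handed (so a half turn about x gives the same grasp; the last joint's range is limited). The gripper opens to 91 mm and grips with 3 to 60 N. Pads are 32 mm wide; open, the fingers measure 118 mm over their backs; the gripper's body (76 mm by 178 mm) begins 60 mm behind the grasp point.
Start: joints at [62.567, 18.312, 89.639, -0, 72.044, -1.146], TCP at [0.255, 0.516, 0.233] pointing down, gripper open.
Joint ranges: [-177.97, 177.97], [-48.28, 115.42], [12.27, 149.76], [-77.06, 257.06], [2.81, 150.46], [-146.56, 146.56]. Speed limits (degrees/s): [147.25, 147.25, 180, 180, 180, 180].

### API

Orientations are given as [roll, pitch, yaw] about the fixed x, y, z axes, in that order (R = Rz(yaw) Ry(pitch) Rx(roll)).
In Python, from rig import arm gives the robot as it stands.
- The arm moves only by the tool carry_out, never from a script. Its argument "commands" is a list of rows, each an object with "dp": the shift along the tool's x, y, z in m, a list of three; "delta_rot": the turn, a rotation vector about the tool's x, y, z in rad, a list of three; "claw": the opening, from 0 (shut) to 1 (fully open). In form: [{"dp": [x, y, z], "delta_rot": [wx, wy, wz], "claw": claw}, ...]. A call has exactly 10 rows; each row shifts and turns the pose as measured when the row begins, along the tool's axes as they then stand; what a row does not reach is not made up. A row lasts 1/10 s, in which the tool goes at most 50 mm and 8.59 degrees, less where a joint would pass 70% of its speed; a pose out of reach is approached as far as the arm can. A call is refused whole if a number of a shift passes 0.05 or a number of a turn 0.15, either way. A call with a gripper value outside its range is refused whole. The fingers move at their own pace and stop on an object; "grip_force" is the grip in N (left out, the last holds). Time passes only in rows, so rows that do not move let the fingers close, or fill a call up. It gives the time, the measured TCP pose, the force and the opening at its end, in the units of the state.
- arm.state(): the state, without advancing time (a new reading comes with each control period).
- arm.snapshot(name): name is "scene" or "top" or "wrist"; returns a dict with "image" (480x640x3 uint8, red, green, blue), "fovy" (degrees; the focal length in pixels is half the picture's height over the tangent of half this angle, whatever the lens; pixels are square), "cx", "cy" (the principal point, pixels), "rvec" (rotation vector, rad) and "tvec" (3), from world to camera coordinates, as OpenCV has them. Camera axes: x right, y down, z forward; pixel columns grow to the right and rows downward; lengths in m; the calibration is good to about 2 mm. A picture is of the moment at which its call begins. There is no depth.
- arm.sign_off(): hands the job in, once; it reports no verdict.
The state is a dict: "time_s": time; "qpos": joint angles; "joint_velocities": joint speeds; "tau": joint torques, N m; "eef_pos": TCP position; "orientation": TCP orientation; "ft_force": force on the tool from outside, world axes, zero at the start; "wrist_torque": the same for the moment, N m; "finger_gap": finger opening in m.
Only numpy, scipy, OpenCV 4.12 (cv2) and the standard library are available. Lean on these libraries where they do the work, as an engineer would, in place of code of your own. Each camera call takes 0.05 s, during which the arm holds its last target. There are 200 camera calls.

## Working session

There is one attempt and no reset: what is moved stays moved. The work goes in short steps, Python scripts to look and compute and a tool call to move; the robot and the scene stay as the last step left them, time stands still between calls to the robot, and variables do not carry over. Pictures are saved under pics/ and viewed, on a budget of 10 in all, crops included, one or two more only if the job needs it, and the job is handed in when it is done.

Besides the shell and the picture viewer there is one more tool, called after ">>>" as name(argument=value, ...) on one line, values as JSON. carry_out: Moves the arm, as the interface text tells. Its arguments: {"type":"object","properties":{"commands":{"type":"array","items":{"type":"object","properties":{"dp":{"type":"array","items":{"type":"number"}},"delta_rot":{"type":"array","items":{"type":"number"}},"claw":{"type":"number"}}}},"grip_force":{"type":"number"}},"required":["commands"]}

```bash
mkdir -p pics; ls; cat > h.py <<'E'
import numpy as np,cv2
from rig import arm
def snap(n,f=None):
    s=arm.snapshot(n)
    np.save(f'pics/{f or n}.npy',s,allow_pickle=True)
    if f: cv2.imwrite(f'pics/{f}.png',s['image'][:,:,::-1])
    return s
def cam(s):
    f=240/np.tan(np.radians(s['fovy'])/2)
    K=np.array([[f,0,s['cx']],[0,f,s['cy']],[0,0,1.]])
    R=cv2.Rodrigues(np.array(s['rvec'],float))[0]
    return K,R,np.array(s['tvec'],float)
def proj(s,P):
    K,R,t=cam(s);q=(K@(R@np.atleast_2d(P).T+t[:,None])).T
    return q[:,:2]/q[:,2:]
def ray(s,uv):
    K,R,t=cam(s);o=-R.T@t;d=R.T@np.linalg.solve(K,[uv[0],uv[1],1.]);return o,d/np.linalg.norm(d)
def atz(s,uv,z):
    o,d=ray(s,uv);return o+d*(z-o[2])/d[2]
def tri(*a):
    A=np.zeros((3,3));b=np.zeros(3)
    for s,uv in a:
        o,d=ray(s,uv);M=np.eye(3)-np.outer(d,d);A+=M;b+=M@o
    return np.linalg.solve(A,b)
E
python3 - <<'E'
from h import *
print(arm.state())
for n in('scene','top'):
    s=snap(n,n+'0');print(n,s['fovy'],s['cx'],s['cy'],ray(s,(320,240)))
E
```

```text
pics
{'time_s': 0.0, 'qpos': array([ 6.25683949e+01,  1.83524124e+01,  8.97082578e+01,  1.43579813e-04,
        7.20425056e+01, -1.14562614e+00]), 'joint_velocities': array([ 0.0169318 ,  0.00800738,  0.01783262, -0.08938107, -0.07548975,
        0.00282549]), 'tau': array([ 4.13164389e-04, -4.12464416e+01, -2.31971079e+01,  7.27136945e-02,
        4.57489199e-02, -1.47682804e-04]), 'eef_pos': array([0.25441485, 0.51511828, 0.23189997]), 'orientation': array([ -91.22143058,   89.89682409, -117.50745393]), 'ft_force': array([-0.33482761, -0.15952692, -0.19049108]), 'wrist_torque': array([-0.04127344, -0.02987679,  0.00998946]), 'finger_gap': 0.09138152582507744}
scene 43.04169740344278 317.3465047610029 244.70195490679532 (array([ 1.09779221, -0.70911349,  1.55898775]), array([-0.33379263,  0.41103061, -0.84831381]))
top 44.1827232380388 324.13935749230586 243.17140364554876 (array([0.16862084, 0.01609353, 1.97152445]), array([ 0.18711183, -0.00945007, -0.98229316]))
```

View pics/top0.png

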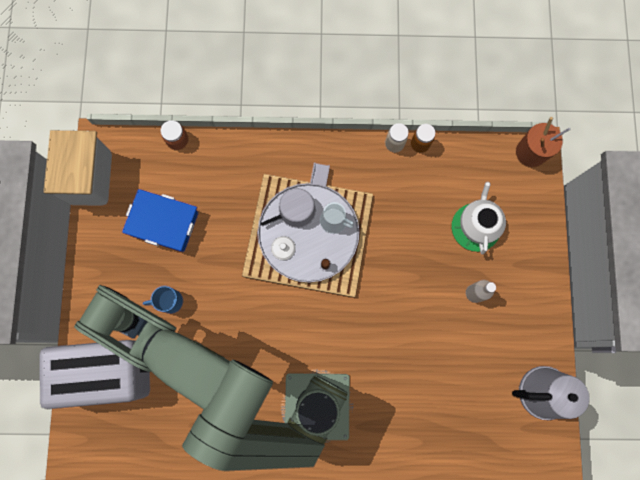

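View pics/scene0.png

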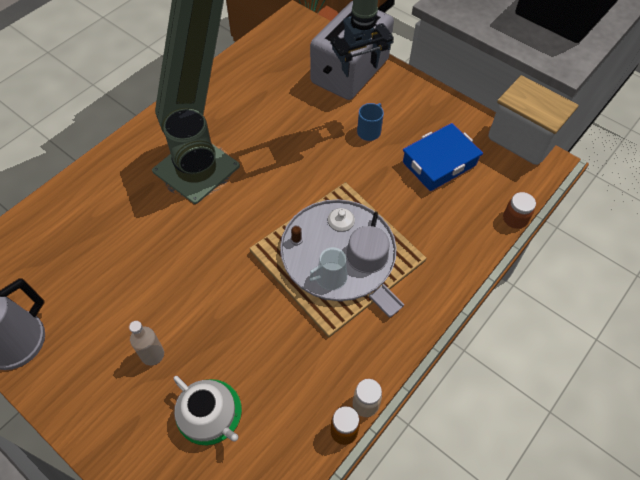

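The top view shows the carousel centred near (309,233), the knob at (326,264) and the spout at (320,174). In the scene view the knob is at (297,233) and the spout at (388,300). I'll enlarge both for exact pixels.

```bash
python3 - <<'E'
from h import *
a=cv2.imread('pics/top0.png')[155:305,235:385];b=cv2.imread('pics/scene0.png')[180:340,245:430]
a=cv2.resize(a,None,fx=4,fy=4,interpolation=cv2.INTER_CUBIC)[:600,:400*2]
b=cv2.resize(b,None,fx=4,fy=4,interpolation=cv2.INTER_CUBIC)
c=np.zeros((max(a.shape[0],b.shape[0]),a.shape[1]+b.shape[1],3),np.uint8);c[:a.shape[0],:a.shape[1]]=a;c[:b.shape[0],a.shape[1]:]=b
c=cv2.resize(c,None,fx=.595,fy=.595,interpolation=cv2.INTER_AREA);print(c.shape,'scale',4*.595)
cv2.imwrite('pics/crop.png',c)
E
```

```text
(381, 797, 3) scale 2.38
```

View pics/crop.png

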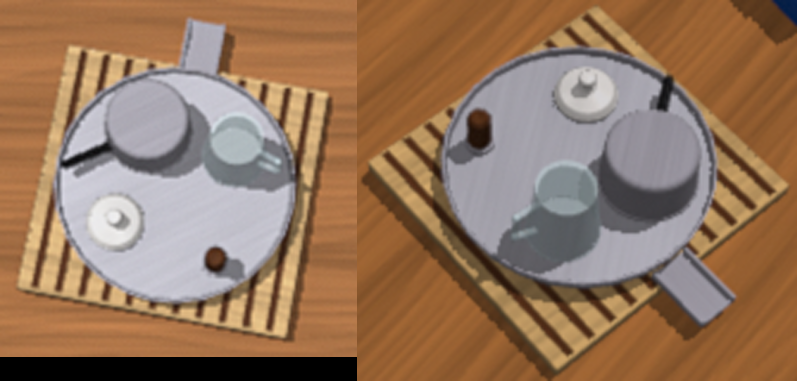

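The left crop (top view) has rim extremes x 56–296 and y 67–302, and board corners (68,46), (329,95), (291,340), (18,288). The right crop has rim extremes x 442–716 and y 47–287, with the knob top at (479,115). Next I'll fit the hub and yaw.

```bash
python3 - <<'E'
from h import *
from scipy.optimize import least_squares
T=np.load('pics/top0.npy',allow_pickle=True).item();S=np.load('pics/scene0.npy',allow_pickle=True).item()
k=2.38
t=lambda u,v:(235-.5+u/k+.3,155-.5+v/k+.3); s=lambda u,v:(245-.5+(u-357)/k+.3,180-.5+v/k+.3)
th=np.linspace(0,2*np.pi,721)
def rim(p):
    C=np.c_[p[0]+.168*np.cos(th),p[1]+.168*np.sin(th),p[2]-.02*.168*np.cos(th+.19)]
    r=[]
    for c,f,e in((T,t,(56,296,67,302)),(S,s,(442,716,47,287))):
        q=proj(c,C);a=f(e[0],e[2]);b=f(e[1],e[3])
        r+=[q[:,0].min()-a[0],q[:,0].max()-b[0],q[:,1].min()-a[1],q[:,1].max()-b[1]]
    return r
o=least_squares(rim,[.5,0,.06]);print('rim centre',o.x,o.fun.round(2))
def dr(p):
    c,sn=np.cos(p[2]),np.sin(p[2]);L=[(.18,.19),(.18,-.19),(-.18,-.19),(-.18,.19)]
    P=np.array([(p[0]+c*x-sn*y,p[1]+sn*x+c*y,.026-.02*x) for x,y in L])
    d=proj(T,P)-[t(68,46),t(329,95),t(291,340),t(18,288)]
    e=proj(S,P[[0,1,2,3]])-[s(787,187),s(556,370),s(368,165),s(597,8)]
    return np.r_[d.ravel(),e.ravel()]
d=least_squares(dr,[.5,0,-.19]);print('drainer',d.x,np.degrees(d.x[2]),d.fun.round(2))
K=tri((T,t(216,256)),(S,s(480,113)));print('knob top',K)
print('spout tip',[atz(T,t(*q),.02) for q in((187,19),(226,25),(181,63),(217,73))])
h=o.x;v=K[:2]-h[:2];print('r',np.linalg.norm(v),'ang',np.degrees(np.arctan2(v[1],v[0])))
E
```

```text
rim centre [0.56194754 0.03488806 0.05234819] [-0.33  0.34 -0.01  0.29 -0.39  0.59  0.33 -0.15]
drainer [ 0.5604555   0.03273111 -0.16931117] -9.700815571280854 [ 1.24 -0.98  0.97 -1.73 -0.8  -1.12  0.49 -0.14  0.9  -0.91 -0.19  0.24
 -1.36 -1.61 -0.99 -2.19]
knob top [ 0.45075857 -0.01986143  0.1142299 ]
spout tip [array([0.81055919, 0.02347944, 0.02      ]), array([ 0.80248578, -0.03302326,  0.02      ]), array([0.74443288, 0.03115236, 0.02      ]), array([ 0.73040028, -0.02076534,  0.02      ])]
r 0.12393746191180886 ang -153.78434830611926
```

```bash
cat >> h.py <<'E'
from scipy.spatial.transform import Rotation as Ro
def pose():
    st=arm.state();return np.array(st['eef_pos']),Ro.from_euler('xyz',st['orientation'],degrees=True).as_matrix(),st
E
python3 - <<'E'
from h import *
p,R,st=pose();print(p,R.round(4))
d=np.array([.452,-.020,.190])-p;print(d,R.T@d,np.linalg.norm(d))
E
```

```text
[0.25445242 0.51518048 0.23202251] [[-7.000e-04  4.428e-01  8.966e-01]
 [-1.400e-03  8.966e-01 -4.428e-01]
 [-1.000e+00 -1.600e-03 -0.000e+00]]
[ 0.19754758 -0.53518048 -0.04202251] [ 0.04263254 -0.39230014  0.4141161 ] 0.572021923729479
```

>>> carry_out(commands=[{"dp":[0.003,-0.03,0.03],"delta_rot":[-0.03,0,0],"claw":1},{"dp":[0.003,-0.03,0.03],"delta_rot":[-0.03,0,0],"claw":1},{"dp":[0.003,-0.03,0.03],"delta_rot":[-0.03,0,0],"claw":1},{"dp":[0.003,-0.03,0.03],"delta_rot":[-0.03,0,0],"claw":1},{"dp":[0.003,-0.03,0.03],"delta_rot":[-0.03,0,0],"claw":1},{"dp":[0.003,-0.03,0.03],"delta_rot":[-0.03,0,0],"claw":1},{"dp":[0.003,-0.03,0.03],"delta_rot":[-0.03,0,0],"claw":1},{"dp":[0.003,-0.03,0.03],"delta_rot":[-0.03,0,0],"claw":1},{"dp":[0.003,-0.03,0.03],"delta_rot":[-0.03,0,0],"claw":1},{"dp":[0.003,-0.03,0.03],"delta_rot":[-0.03,0,0],"claw":1}], grip_force=6)

```text
time_s: 1.1
eef_pos: [0.4476, 0.128, 0.1976]
orientation: [-139.1, 89.7, -146.9]
ft_force: [-0.1, 0.9, 0.3]
finger_gap: 0.0914
```

```bash
python3 - <<'E'
from h import *
p,R,st=pose();print(st['time_s'],p,R.round(3),st['joint_velocities'].round(1))
d=np.array([.452,-.020,.175])-p;print(d,R.T@d)
y=np.degrees(np.arctan2(R[1,1],R[0,1]));print('jaw',y)
E
```

```text
1.1 [0.44761254 0.12800418 0.19759548] [[-0.004  0.135  0.991]
 [-0.003  0.991 -0.135]
 [-1.    -0.003 -0.004]] [-52.1  12.9 -11.6  -0.   -2.2 -69.3]
[ 0.00438746 -0.14800418 -0.02259548] [ 0.02296609 -0.14597715  0.02445959]
jaw 82.22254591554776
```

>>> carry_out(commands=[{"dp":[0.003,-0.025,0.004],"claw":1},{"dp":[0.003,-0.025,0.004],"claw":1},{"dp":[0.003,-0.025,0.004],"claw":1},{"dp":[0.003,-0.025,0.004],"claw":1},{"dp":[0.003,-0.016,0.003],"claw":1},{"dp":[0.003,-0.016,0.003],"claw":1},{"dp":[0.002,-0.008,0.002],"claw":1},{"dp":[0,0,0],"claw":1},{"dp":[0,0,0],"claw":1},{"dp":[0,0,0],"claw":1}])

```text
$.commands[0]: bad value
```

```bash
python3 - <<'E'
from h import *
p,R,st=pose();print(st['time_s'],p,R.round(3),st['joint_velocities'].round(1))
y=np.degrees(np.arctan2(R[1,1],R[0,1]));print('jaw',y)
s=snap('wrist','w1');S=snap('scene','s1');T=snap('top','t1')
print(s['fovy'],s['cx'],s['cy'],ray(s,(320,240)), 'expect knob top',proj(s,[.4508,-.0199,.114]))
o=s['image'][:,:,::-1];o2=np.hstack([cv2.resize(o,(400,300)),cv2.resize(S['image'][140:320,220:460,::-1],(400,300))])
cv2.imwrite('pics/c1.png',o2)
E
```

```text
1.1 [0.44761254 0.12800418 0.19759548] [[-0.004  0.135  0.991]
 [-0.003  0.991 -0.135]
 [-1.    -0.003 -0.004]] [-52.1  12.9 -11.6  -0.   -2.2 -69.3]
jaw 82.22254591554776
59.454720658979305 325.72801673251047 242.11178081576884 (array([0.38244549, 0.13715025, 0.35026336]), array([ 0.22559773, -0.04948079, -0.97296316])) expect knob top [[ 82.93652813 293.72070308]]
```

View pics/c1.png

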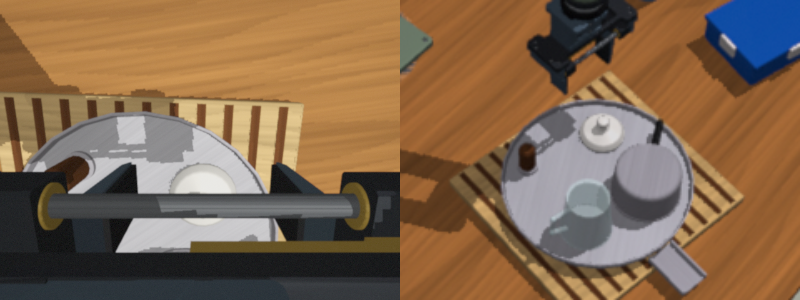

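The wrist view shows the knob at about (110,275) full scale, between the fingers' reach, which agrees with the estimate. The scene view shows the arm clear of everything.

>>> carry_out(commands=[{"dp":[0.003,-0.025,0.004],"delta_rot":[0,0,0],"claw":1},{"dp":[0.003,-0.025,0.004],"delta_rot":[0,0,0],"claw":1},{"dp":[0.003,-0.025,0.004],"delta_rot":[0,0,0],"claw":1},{"dp":[0.003,-0.025,0.004],"delta_rot":[0,0,0],"claw":1},{"dp":[0.003,-0.016,0.003],"delta_rot":[0,0,0],"claw":1},{"dp":[0.003,-0.016,0.003],"delta_rot":[0,0,0],"claw":1},{"dp":[0.002,-0.008,0.002],"delta_rot":[0,0,0],"claw":1},{"dp":[0,0,0],"delta_rot":[0,0,0],"claw":1},{"dp":[0,0,0],"delta_rot":[0,0,0],"claw":1},{"dp":[0,0,0],"delta_rot":[0,0,0],"claw":1}])

```text
time_s: 2.25
eef_pos: [0.4475, -0.0076, 0.1758]
orientation: [170.6, 89.4, 163.0]
ft_force: [-0.3, -0.8, 0.5]
finger_gap: 0.0913
```

```bash
python3 - <<'E'
from h import *
p,R,st=pose();print(st['time_s'],p,R.round(3),st['joint_velocities'].round(1))
y=np.degrees(np.arctan2(R[1,1],R[0,1]));print('jaw',y)
s=snap('wrist','w2')
print(R.T@(ray(s,(320,240))[0]-p), 'knob top,bottom',proj(s,[[.4508,-.0199,.114],[.4508,-.0199,.059]]))
S=snap('scene','s2')
o2=np.hstack([cv2.resize(s['image'][:,:,::-1],(400,300)),cv2.resize(S['image'][140:320,220:460,::-1],(400,300))])
cv2.imwrite('pics/c2.png',o2)
E
```

```text
2.25 [ 0.44747061 -0.00758856  0.17579527] [[-0.01   0.132  0.991]
 [ 0.003  0.991 -0.132]
 [-1.     0.002 -0.011]] [ 0.8 -0.2  0.1  0.4  0.1  0.4]
jaw 82.4224651444233
[-0.15243596 -0.00024286 -0.06633683] knob top,bottom [[304.79705595 277.08135725]
 [308.81570784 251.42610201]]
```

View pics/c2.png

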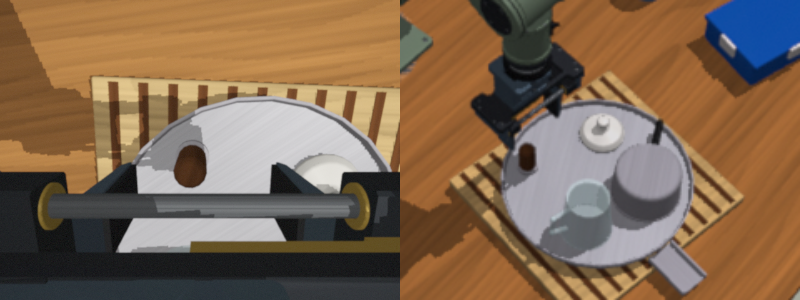

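The knob is at (304,264) in the wrist view and matches the prediction to about 1 mm. I'll descend and start closing.

>>> carry_out(commands=[{"dp":[0.009,-0.002,0.001],"delta_rot":[0,0,0],"claw":1},{"dp":[0.009,-0.002,0.001],"delta_rot":[0,0,0],"claw":1},{"dp":[0.009,-0.002,0.001],"delta_rot":[0,0,0],"claw":1},{"dp":[0.009,-0.002,0.001],"delta_rot":[0,0,0],"claw":1},{"dp":[0.009,-0.002,0.001],"delta_rot":[0,0,0],"claw":1},{"dp":[0.009,-0.002,0],"delta_rot":[0,0,0],"claw":1},{"dp":[0.009,0,0],"delta_rot":[0,0,0],"claw":1},{"dp":[0.009,0,0],"delta_rot":[0,0,0],"claw":0.8},{"dp":[0.001,0,0],"delta_rot":[0,0,0],"claw":0.6},{"dp":[0,0,0],"delta_rot":[0,0,0],"claw":0.6}], grip_force=6)

```text
time_s: 3.35
eef_pos: [0.4496, -0.0206, 0.095]
orientation: [172.8, 89.2, 165.3]
ft_force: [0.5, -0.4, 0.5]
finger_gap: 0.0697
```

>>> carry_out(commands=[{"dp":[0,0,0],"delta_rot":[0,0,0],"claw":0.3},{"dp":[0,0,0],"delta_rot":[0,0,0],"claw":0.3},{"dp":[0,0,0],"delta_rot":[0,0,0],"claw":0.3},{"dp":[0,0,0],"delta_rot":[0,0,0],"claw":0.3},{"dp":[0,0,0],"delta_rot":[0,0,0],"claw":0.3},{"dp":[0,0,0],"delta_rot":[0,0,0],"claw":0.3},{"dp":[0,0,0],"delta_rot":[0,0,0],"claw":0.3},{"dp":[0,0,0],"delta_rot":[0,0,0],"claw":0.3},{"dp":[0,0,0],"delta_rot":[0,0,0],"claw":0.3},{"dp":[0,0,0],"delta_rot":[0,0,0],"claw":0.3}])

```text
time_s: 4.35
eef_pos: [0.4508, -0.0204, 0.0963]
orientation: [168.6, 89.4, 161.0]
ft_force: [0.2, 0.1, -0.6]
finger_gap: 0.0292
```

```bash
python3 - <<'E'
from h import *
p,R,st=pose();print(st['time_s'],p,R.round(3),st['ft_force'],st['finger_gap'])
E
```

```text
4.35 [ 0.45080387 -0.02039791  0.09633443] [[-0.009  0.131  0.991]
 [ 0.003  0.991 -0.131]
 [-1.     0.002 -0.01 ]] [ 0.2066073   0.0727671  -0.63606724] 0.029223584877777726
```

```bash
cat >> h.py <<'E'
HUB=np.array([.562,.0345]);RAD=.125;SP=np.radians(-9.6)
def kpos(f,hub=None): return (HUB if hub is None else hub)+RAD*np.c_[np.cos(f),np.sin(f)]
def phi(p): v=np.array(p[:2])-HUB;return np.arctan2(v[1],v[0]),np.linalg.norm(v)
def plan(f,z=None,gain=1.):
    """f: 10 knob world angles at row ends; z: 10 TCP heights"""
    p,R,st=pose();z=np.full(10,p[2]) if z is None else np.asarray(z)
    P=np.vstack([p,np.c_[kpos(np.asarray(f)),z]]);D=np.diff(P,axis=0)@R*gain*1e3
    acc=np.zeros(3)
    for d in D:
        r=np.round((d+acc)*2)/2;acc+=d-r;print('[%.4f, %.4f, %.4f]'%tuple(r/1e3))
E
python3 - <<'E'
from h import *
p,R,st=pose();f0,r=phi(p);print(np.degrees(f0),r)
t=np.arange(1,11)/10
plan(f0+.35*t*t,np.linspace(p[2]+.0005,.101,10))
E
```

```text
-153.72429126866916 0.12400951477050039
[-0.0005, -0.0010, -0.0005]
[-0.0005, -0.0010, 0.0005]
[-0.0005, -0.0020, 0.0015]
[-0.0005, -0.0025, 0.0015]
[-0.0005, -0.0030, 0.0025]
[-0.0005, -0.0035, 0.0030]
[-0.0005, -0.0045, 0.0040]
[-0.0005, -0.0045, 0.0045]
[-0.0005, -0.0050, 0.0055]
[-0.0005, -0.0050, 0.0070]
```

>>> carry_out(commands=[{"dp":[-0.0005,-0.0005,0.0005],"delta_rot":[0,0,0],"claw":0.2},{"dp":[-0.0005,-0.001,0.001],"delta_rot":[0,0,0],"claw":0.2},{"dp":[-0.0005,-0.002,0.0015],"delta_rot":[0,0,0],"claw":0.2},{"dp":[-0.0005,-0.0025,0.0015],"delta_rot":[0,0,0],"claw":0.2},{"dp":[-0.0005,-0.003,0.0025],"delta_rot":[0,0,0],"claw":0.2},{"dp":[-0.0005,-0.0035,0.003],"delta_rot":[0,0,0],"claw":0.2},{"dp":[-0.0005,-0.0045,0.004],"delta_rot":[0,0,0],"claw":0.2},{"dp":[-0.0005,-0.0045,0.0045],"delta_rot":[0,0,0],"claw":0.2},{"dp":[-0.0005,-0.005,0.0055],"delta_rot":[0,0,0],"claw":0.2},{"dp":[-0.0005,-0.005,0.007],"delta_rot":[0,0,0],"claw":0.2}])

```text
time_s: 5.35
eef_pos: [0.4783, -0.057, 0.0981]
orientation: [160.9, 89.2, 153.4]
ft_force: [2.0, 2.4, -9.2]
finger_gap: 0.029
```

```bash
cat >> h.py <<'E'
def stat():
    p,R,st=pose();f,r=phi(p);ft=st['ft_force'];u=np.array([np.cos(f),np.sin(f)])
    print('t',st['time_s'],'p',p.round(4),'phi',round(np.degrees(f),2),'r',round(r,4),'Frad',round(ft[:2]@u,2),'Ftan',round(ft[1]*u[0]-ft[0]*u[1],2),'Fz',round(ft[2],2),'gap',round(st['finger_gap'],4),'jaw',np.degrees(np.arctan2(R[1,1],R[0,1])).round(1),'tilt',(R[:2,0]).round(3))
    return p,f,r
E
python3 - <<'E'
from h import *
p,f0,r=stat()
t=np.arange(1,11)/10;w0=.7
w=np.minimum(.7+.8*t,1.27);wm=np.r_[w0,w];f=f0+np.cumsum((wm[1:]+wm[:-1])/2*.1)
print(np.degrees(f[-1]));plan(f)
E
```

```text
t 5.35 p [ 0.4783 -0.057   0.0981] phi -132.45 r 0.124 Frad -3.09 Ftan -0.14 Fz -9.18 gap 0.029 jaw 82.4 tilt [-0.013  0.006]
-71.33917438872595
[-0.0000, -0.0060, 0.0070]
[-0.0005, -0.0045, 0.0090]
[0.0000, -0.0045, 0.0105]
[-0.0000, -0.0040, 0.0115]
[-0.0005, -0.0025, 0.0130]
[0.0000, -0.0015, 0.0145]
[-0.0000, 0.0000, 0.0150]
[-0.0005, 0.0025, 0.0155]
[-0.0000, 0.0040, 0.0155]
[-0.0005, 0.0060, 0.0145]
```

```bash
sed -i 's/HUB=np.array(\[.562,.0345\])/HUB=np.array([.5612,.0336])/' h.py; python3 - <<'E'
from h import *
p,f0,r=stat()
t=np.arange(1,11)/10;w0=.7
w=np.minimum(.7+.8*t,1.27);wm=np.r_[w0,w];f=f0+np.cumsum((wm[1:]+wm[:-1])/2*.1)
print(np.degrees(f[-1]));plan(f,np.linspace(p[2],p[2]-.003,10))
E
```

```text
t 5.35 p [ 0.4783 -0.057   0.0981] phi -132.45 r 0.1228 Frad -3.09 Ftan -0.14 Fz -9.18 gap 0.029 jaw 82.4 tilt [-0.013  0.006]
-71.34713287917022
[-0.0000, -0.0070, 0.0065]
[0.0000, -0.0045, 0.0090]
[0.0000, -0.0045, 0.0105]
[0.0005, -0.0040, 0.0115]
[0.0000, -0.0025, 0.0130]
[0.0000, -0.0015, 0.0140]
[0.0005, 0.0000, 0.0155]
[-0.0000, 0.0025, 0.0155]
[0.0000, 0.0040, 0.0155]
[0.0000, 0.0060, 0.0145]
```

```bash
sed -i 's/HUB=np.array(\[.5612,.0336\])/HUB=np.array([.5630,.0355])/' h.py; python3 - <<'E'
from h import *
p,f0,r=stat()
t=np.arange(1,11)/10;w0=.7
w=np.minimum(.7+.8*t,1.27);wm=np.r_[w0,w];f=f0+np.cumsum((wm[1:]+wm[:-1])/2*.1)
print(np.degrees(f[-1]));plan(f,np.linspace(p[2],p[2]-.003,10))
E
```

```text
t 5.35 p [ 0.4783 -0.057   0.0981] phi -132.47 r 0.1254 Frad -3.09 Ftan -0.14 Fz -9.18 gap 0.029 jaw 82.4 tilt [-0.013  0.006]
-71.36797559841716
[-0.0000, -0.0045, 0.0080]
[0.0000, -0.0050, 0.0090]
[0.0000, -0.0045, 0.0105]
[0.0005, -0.0040, 0.0115]
[0.0000, -0.0025, 0.0130]
[0.0000, -0.0015, 0.0140]
[0.0005, 0.0000, 0.0155]
[-0.0000, 0.0025, 0.0155]
[0.0000, 0.0040, 0.0155]
[0.0000, 0.0060, 0.0145]
```

>>> carry_out(commands=[{"dp":[0.0005,-0.0045,0.008],"delta_rot":[0,0,0],"claw":0.2},{"dp":[0.0005,-0.005,0.009],"delta_rot":[0,0,0],"claw":0.2},{"dp":[0,-0.0045,0.0105],"delta_rot":[0,0,0],"claw":0.2},{"dp":[0.0005,-0.004,0.0115],"delta_rot":[0,0,0],"claw":0.2},{"dp":[0,-0.0025,0.013],"delta_rot":[0,0,0],"claw":0.2},{"dp":[0,-0.0015,0.014],"delta_rot":[0,0,0],"claw":0.2},{"dp":[0.0005,0,0.0155],"delta_rot":[0,0,0],"claw":0.2},{"dp":[0,0.0025,0.0155],"delta_rot":[0,0,0],"claw":0.2},{"dp":[0,0.004,0.0155],"delta_rot":[0,0,0],"claw":0.2},{"dp":[0,0.006,0.0145],"delta_rot":[0,0,0],"claw":0.2}])

```text
time_s: 6.35
eef_pos: [0.6086, -0.08, 0.0953]
orientation: [140.8, 88.1, 132.8]
ft_force: [-2.6, 6.7, -0.7]
finger_gap: 0.0296
```

```bash
cat > p3.py <<'E'
from h import *
p,f0,r=stat();R=pose()[1]
import sys
st=pose()[2];print(st['joint_velocities'].round(1))
t=np.arange(1,11)/10;w=1.27
f=f0+w*t-np.maximum(t-.2,0)**2*.06
z=p[2]+np.array([0,0,0,.002,.010,.02,.03,.04,.047,.05]);z=np.minimum(z,.145)
print(np.degrees(f[-1]));plan(f,z)
E
python3 p3.py
```

```text
t 6.35 p [ 0.6086 -0.08    0.0953] phi -68.47 r 0.1241 Frad -7.17 Ftan 0.07 Fz -0.67 gap 0.0296 jaw 82.0 tilt [-0.023  0.024]
[  6.5  12.2 -21.7   1.9  12.2   6. ]
2.100038211228352
[-0.0000, 0.0080, 0.0135]
[-0.0005, 0.0100, 0.0125]
[0.0000, 0.0120, 0.0105]
[-0.0020, 0.0130, 0.0090]
[-0.0075, 0.0135, 0.0070]
[-0.0100, 0.0145, 0.0050]
[-0.0100, 0.0150, 0.0035]
[-0.0095, 0.0150, 0.0015]
[-0.0065, 0.0155, -0.0000]
[-0.0025, 0.0145, -0.0020]
```

```bash
sed -i 's/HUB=np.array(\[.5630,.0355\])/HUB=np.array([.5622,.0370])/' h.py; cat >> h.py <<'E'
def rotfix(jaw=82.2):
    R=pose()[1];a=np.radians(jaw);y=np.array([np.cos(a),np.sin(a),0]);x=np.array([0,0,-1.])
    D=np.c_[x,y,np.cross(x,y)];print('total rot tool',Ro.from_matrix(R.T@D).as_rotvec().round(3))
E
sed -i 's/^f=f0.*/f=f0+1.25*t-np.maximum(t-.2,0)**2*.06/; s/^print(np.degrees.*/print(np.degrees(f[-1]));plan(f,z,gain=.96);rotfix()/' p3.py;python3 p3.py
```

```text
t 6.35 p [ 0.6086 -0.08    0.0953] phi -68.38 r 0.1258 Frad -7.17 Ftan 0.08 Fz -0.67 gap 0.0296 jaw 82.0 tilt [-0.023  0.024]
[  6.5  12.2 -21.7   1.9  12.2   6. ]
1.0422552543322625
[-0.0000, 0.0090, 0.0120]
[-0.0000, 0.0095, 0.0115]
[-0.0000, 0.0110, 0.0100]
[-0.0020, 0.0120, 0.0085]
[-0.0075, 0.0130, 0.0070]
[-0.0095, 0.0140, 0.0050]
[-0.0095, 0.0140, 0.0035]
[-0.0095, 0.0145, 0.0015]
[-0.0065, 0.0140, 0.0000]
[-0.0020, 0.0140, -0.0015]
total rot tool [-0.003 -0.026 -0.021]
```

>>> carry_out(commands=[{"dp":[0,0.009,0.012],"delta_rot":[0,0,0],"claw":1},{"dp":[0,0.0095,0.0115],"delta_rot":[0,0,0],"claw":1},{"dp":[0,0.011,0.01],"delta_rot":[0,0,0],"claw":1},{"dp":[-0.002,0.012,0.0085],"delta_rot":[0,0,0],"claw":1},{"dp":[-0.0075,0.013,0.007],"delta_rot":[0,-0.005,-0.004],"claw":1},{"dp":[-0.0095,0.014,0.005],"delta_rot":[0,-0.005,-0.004],"claw":1},{"dp":[-0.0095,0.014,0.0035],"delta_rot":[0,-0.005,-0.004],"claw":1},{"dp":[-0.0095,0.0145,0.0015],"delta_rot":[0,-0.005,-0.004],"claw":1},{"dp":[-0.0065,0.014,0],"delta_rot":[0,-0.005,-0.004],"claw":1},{"dp":[-0.002,0.014,-0.0015],"delta_rot":[0,0,0],"claw":1}])

```text
time_s: 7.35
eef_pos: [0.6924, 0.0355, 0.1503]
orientation: [-50.8, 89.3, -58.8]
ft_force: [0.8, 0.3, -0.1]
finger_gap: 0.0912
```

```bash
cat >> h.py <<'E'
AX=np.array([.02*np.cos(SP),.02*np.sin(SP)])
def knobpts(f):
    c=kpos(f)[0];u=np.array([np.cos(f),np.sin(f)]);zb=.057-.02*RAD*np.cos(f-SP)
    a=np.linspace(0,2*np.pi,24,endpoint=False)
    return np.vstack([np.c_[c[0]-.04*AX[0]+AX[0]*h+r*np.cos(a),c[1]-.04*AX[1]+AX[1]*h+r*np.sin(a),np.full(24,zb+h)] for h,r in((.003,.012),(.02,.014),(.045,.015),(.055,.011))])
def brown(im):
    im=im.astype(int);r,g,b=im[...,0],im[...,1],im[...,2]
    return ((r<130)&(r>g*1.45)&(r>b*1.6)&(r>25)).astype(np.uint8)
def fitphi(s,f0,vis=None,span=.35):
    m=brown(s['image']);v=np.ones_like(m) if vis is None else vis
    best=[]
    for f in f0+np.arange(-span,span,.004):
        h=cv2.convexHull(proj(s,knobpts(f)).astype(np.float32)).astype(np.int32)
        t=np.zeros_like(m);cv2.fillConvexPoly(t,h,1);big=cv2.dilate(t,np.ones((9,9)))
        t=t*v;big=big*v
        i=(t&m).sum();u=t.sum()+((big-t)*m).sum()
        best.append((i/max(u,30),f))
    b=np.array(best);k=b[:,0].argmax();top=b[b[:,0]>b[k,0]-.02,1]
    return top.mean(),b[k,0],np.ptp(top)
E
cat > p4.py <<'E'
from h import *
import sys
p,f0,r=stat();name=sys.argv[1]
t0=pose()[2]['time_s']
s=snap('wrist',name)
vis=np.zeros((480,640),np.uint8);vis[:305]=1
print('fit wrist',[ (np.degrees(a[0]).round(2),a[1].round(2),np.degrees(a[2]).round(1)) for a in[fitphi(s,f0,vis)]])
print('t_img',t0,'now',pose()[2]['time_s'])
f=fitphi(s,f0,vis)[0]
im=s['image'][:,:,::-1].copy();h=cv2.convexHull(proj(s,knobpts(f)).astype(np.float32)).astype(np.int32)
cv2.polylines(im,[h],True,(0,255,0),1);cv2.imwrite(f'pics/{name}f.png',cv2.resize(im,(512,384)))
E
python3 p4.py w3
```

```text
t 7.35 p [0.6924 0.0355 0.1503] phi -0.66 r 0.1302 Frad 0.77 Ftan 0.35 Fz -0.1 gap 0.0912 jaw 82.1 tilt [ 0.006 -0.01 ]
fit wrist [(np.float64(-13.5), np.float64(0.92), np.float64(0.7))]
t_img 7.35 now 7.4
```

View pics/w3f.png

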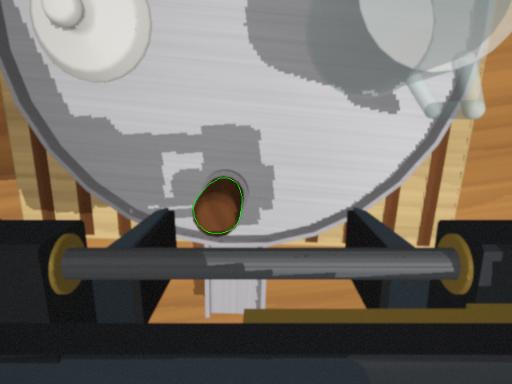

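The outline fits the knob at (273,255). It is at −13.5°, about 13° behind the gripper, so it is turning slower than intended. I'll measure its speed.

```bash
cat > p5.py <<'E'
from h import *
import sys
n=int(sys.argv[1]);guess=np.radians(float(sys.argv[2]))
vis=np.zeros((480,640),np.uint8);vis[:305]=1
L=[]
for i in range(n):
    t=arm.state()['time_s'];s=snap('wrist',f'q{t:.2f}');L.append((t,s))
A=[]
for t,s in L:
    f,q,w=fitphi(s,guess,vis);guess=f;A.append((t,f));print(round(t,2),np.degrees(f).round(2),round(q,2),np.degrees(w).round(1))
A=np.array(A)
if n>1: print('w',np.polyfit(A[:,0],A[:,1],1)[0])
stat()
E
python3 p5.py 4 -10
```

```text
7.4 -11.03 0.91 0.5
7.45 -8.74 0.91 0.7
7.5 -6.33 0.91 0.5
7.55 -4.04 0.91 0.7
w 0.8160000000000125
t 7.6 p [0.6914 0.0337 0.1482] phi -1.46 r 0.1293 Frad -0.05 Ftan 0.28 Fz 0.46 gap 0.0914 jaw 82.1 tilt [ 0.003 -0.011]
```

```bash
python3 - <<'E'
import h,numpy as np
from h import *
vis=np.zeros((480,640),np.uint8);vis[:305]=1
I=[(n,a) for n,a in(('w2',-153.8),('w3',-13.5),('q7.55',-4.))]
L=[(np.load(f'pics/{n}.npy',allow_pickle=True).item(),np.radians(a)) for n,a in I]
res=[]
for x in np.arange(.559,.5661,.001):
    for y in np.arange(.033,.0391,.001):
        h.HUB=np.array([x,y]);q=[fitphi(s,a,vis,.05) for s,a in L];res.append((sum(k[1] for k in q),x,y,[np.degrees(k[0]).round(1) for k in q]))
for r in sorted(res,key=lambda r:-r[0])[:8]:print(r)
E
```

```text
(np.float64(2.742501913412809), np.float64(0.5630000000000001), np.float64(0.036000000000000004), [np.float64(-153.1), np.float64(-13.3), np.float64(-3.7)])
(np.float64(2.742404477826713), np.float64(0.5630000000000001), np.float64(0.035), [np.float64(-153.6), np.float64(-12.8), np.float64(-3.2)])
(np.float64(2.734302498045719), np.float64(0.5630000000000001), np.float64(0.037000000000000005), [np.float64(-152.7), np.float64(-13.5), np.float64(-4.1)])
(np.float64(2.7335881206470343), np.float64(0.562), np.float64(0.036000000000000004), [np.float64(-152.9), np.float64(-13.0), np.float64(-3.5)])
(np.float64(2.730660264250497), np.float64(0.562), np.float64(0.037000000000000005), [np.float64(-152.4), np.float64(-13.4), np.float64(-4.1)])
(np.float64(2.725481100884749), np.float64(0.5630000000000001), np.float64(0.034), [np.float64(-153.9), np.float64(-12.4), np.float64(-2.6)])
(np.float64(2.7248612552735487), np.float64(0.562), np.float64(0.035), [np.float64(-153.3), np.float64(-12.6), np.float64(-3.1)])
(np.float64(2.7134247135188327), np.float64(0.5630000000000001), np.float64(0.038000000000000006), [np.float64(-152.3), np.float64(-14.0), np.float64(-4.5)])
```

```bash
sed -i 's/HUB=np.array(\[.5622,.0370\])/HUB=np.array([.5628,.0357])/' h.py; cat >> h.py <<'E'
def zb(f): return .057-.02*RAD*np.cos(f-SP)
def plan2(ff,z,rest,m=4,gain=.97,tau=.025,jaw=82.2):
    """ff(t): knob world angle t s from now; z: 10 TCP heights"""
    p,R,st=pose();t=np.arange(11)/10
    P=kpos(ff(t+tau));c=(kpos(ff(np.array([tau if rest else 0.])))[0]-p[:2])
    D=np.diff(P,axis=0)*gain;D[:m]+=c/m
    D=np.c_[D,np.diff(np.r_[p[2],z])]@R*1e3;acc=np.zeros(3)
    print('corr mm',(c*1e3).round(1),'end phi',np.degrees(ff(1.)))
    for d in D:
        r=np.round((d+acc)*2)/2;acc+=d-r;print('[%.4f, %.4f, %.4f]'%tuple(r/1e3))
    rotfix(jaw)
E
python3 - <<'E'
from h import *
p,f,r=stat()
f0=np.radians(-1.3);ff=lambda t:f0+.81*t-.08*t*t
e=.097
plan2(ff,p[2]+(e-p[2])*np.minimum(np.arange(1,11)/6,1),True)
E
```

```text
t 7.6 p [0.6914 0.0337 0.1482] phi -0.89 r 0.1286 Frad -0.05 Ftan 0.28 Fz 0.46 gap 0.0914 jaw 82.1 tilt [ 0.003 -0.011]
corr mm [-3.6  1.7] end phi 40.5259190445501
[0.0085, 0.0100, -0.0025]
[0.0085, 0.0095, -0.0035]
[0.0085, 0.0090, -0.0040]
[0.0080, 0.0090, -0.0045]
[0.0085, 0.0080, -0.0045]
[0.0085, 0.0075, -0.0045]
[-0.0000, 0.0065, -0.0050]
[-0.0000, 0.0065, -0.0055]
[-0.0000, 0.0060, -0.0055]
[-0.0005, 0.0055, -0.0060]
total rot tool [-0.003  0.004  0.01 ]
```

>>> carry_out(commands=[{"dp":[0.0085,0.01,-0.0025],"delta_rot":[0,0,0.002],"claw":1},{"dp":[0.0085,0.0095,-0.0035],"delta_rot":[0,0,0.002],"claw":1},{"dp":[0.0085,0.009,-0.004],"delta_rot":[0,0,0.002],"claw":1},{"dp":[0.008,0.009,-0.0045],"delta_rot":[0,0,0.002],"claw":0.6},{"dp":[0.0085,0.008,-0.0045],"delta_rot":[0,0,0.002],"claw":0.6},{"dp":[0.0085,0.0075,-0.0045],"delta_rot":[0,0,0],"claw":0.5},{"dp":[0,0.0065,-0.005],"delta_rot":[0,0,0],"claw":0.2},{"dp":[0,0.0065,-0.0055],"delta_rot":[0,0,0],"claw":0.2},{"dp":[0,0.006,-0.0055],"delta_rot":[0,0,0],"claw":0.2},{"dp":[-0.0005,0.0055,-0.006],"delta_rot":[0,0,0],"claw":0.2}])

```text
time_s: 8.6
eef_pos: [0.6527, 0.1212, 0.0902]
orientation: [-144.7, 89.9, -152.9]
ft_force: [0.7, -0.6, -0.3]
finger_gap: 0.038
```

```bash
python3 - <<'E'
from h import *
p,f0,r=stat()
ff=lambda t:f0+.72*t+.1*t*t
t=np.arange(1,11)/10
plan2(ff,p[2]+(zb(ff(t))+.041-p[2])*np.minimum(t,1),False)
E
```

```text
t 8.6 p [0.6527 0.1212 0.0902] phi 43.56 r 0.1241 Frad 0.05 Ftan -0.94 Fz -0.32 gap 0.038 jaw 81.9 tilt [-0.002 -0.001]
corr mm [0.6 0.6] end phi 90.54369655341625
[-0.0005, 0.0055, -0.0070]
[-0.0010, 0.0045, -0.0080]
[-0.0005, 0.0045, -0.0080]
[-0.0010, 0.0040, -0.0090]
[-0.0005, 0.0030, -0.0095]
[-0.0010, 0.0020, -0.0095]
[-0.0005, 0.0015, -0.0105]
[-0.0010, 0.0005, -0.0105]
[-0.0010, -0.0005, -0.0110]
[-0.0010, -0.0015, -0.0110]
total rot tool [-0.006 -0.002  0.001]
```

>>> carry_out(commands=[{"dp":[-0.004,0.0055,-0.007],"delta_rot":[0,0,0],"claw":0.2},{"dp":[-0.003,0.0045,-0.008],"delta_rot":[0,0,0],"claw":0.2},{"dp":[0,0.0045,-0.008],"delta_rot":[0,0,0],"claw":0.2},{"dp":[0,0.004,-0.009],"delta_rot":[0,0,0],"claw":0.2},{"dp":[0,0.003,-0.0095],"delta_rot":[0,0,0],"claw":0.2},{"dp":[0,0.002,-0.0095],"delta_rot":[0,0,0],"claw":0.2},{"dp":[0,0.0015,-0.0105],"delta_rot":[0,0,0],"claw":0.2},{"dp":[0,0.0005,-0.0105],"delta_rot":[0,0,0],"claw":0.2},{"dp":[0,-0.0005,-0.011],"delta_rot":[0,0,0],"claw":0.2},{"dp":[-0.0005,-0.0015,-0.011],"delta_rot":[0,0,0],"claw":0.2}])

```text
time_s: 9.6
eef_pos: [0.5547, 0.1617, 0.0985]
orientation: [-166.4, 89.9, -174.5]
ft_force: [-0.4, 0.1, -4.4]
finger_gap: 0.0293
```

```bash
python3 - <<'E'
from h import *
p,f0,r=stat()
ff=lambda t:f0+.92*t+.2*t*t
t=np.arange(1,11)/10
plan2(ff,p[2]+zb(ff(t))-zb(f0),False)
E
```

```text
t 9.6 p [0.5547 0.1617 0.0985] phi 93.69 r 0.1263 Frad 0.09 Ftan 0.37 Fz -4.41 gap 0.0293 jaw 81.9 tilt [-0.002 -0.   ]
corr mm [ 0.1 -1.3] end phi 157.86623894209043
[-0.0000, -0.0035, -0.0110]
[-0.0005, -0.0045, -0.0110]
[-0.0000, -0.0060, -0.0110]
[-0.0005, -0.0075, -0.0110]
[0.0000, -0.0085, -0.0105]
[-0.0000, -0.0100, -0.0095]
[-0.0005, -0.0115, -0.0090]
[0.0000, -0.0130, -0.0075]
[-0.0000, -0.0140, -0.0060]
[-0.0000, -0.0155, -0.0040]
total rot tool [-0.005 -0.002  0.   ]
```

>>> carry_out(commands=[{"dp":[0,-0.0035,-0.011],"delta_rot":[0,0,0],"claw":0.2},{"dp":[-0.0005,-0.0045,-0.011],"delta_rot":[0,0,0],"claw":0.2},{"dp":[0,-0.006,-0.011],"delta_rot":[0,0,0],"claw":0.2},{"dp":[-0.0005,-0.0075,-0.011],"delta_rot":[0,0,0],"claw":0.2},{"dp":[0,-0.0085,-0.0105],"delta_rot":[0,0,0],"claw":0.2},{"dp":[0,-0.01,-0.0095],"delta_rot":[0,0,0],"claw":0.2},{"dp":[-0.0005,-0.0115,-0.009],"delta_rot":[0,0,0],"claw":0.2},{"dp":[0,-0.013,-0.0075],"delta_rot":[0,0,0],"claw":0.2},{"dp":[0,-0.014,-0.006],"delta_rot":[0,0,0],"claw":0.2},{"dp":[0,-0.0155,-0.004],"delta_rot":[0,0,0],"claw":0.2}])

```text
time_s: 10.6
eef_pos: [0.441, 0.0766, 0.1006]
orientation: [-116.8, 89.9, -124.7]
ft_force: [3.8, -1.4, -6.7]
finger_gap: 0.029
```

```bash
python3 - <<'E'
from h import *
p,f0,r=stat()
print(pose()[2]['joint_velocities'].round(1),pose()[2]['qpos'].round(1))
ff=lambda t:f0+1.32*t
t=np.arange(1,11)/10
plan2(ff,p[2]+zb(ff(t))-zb(f0),False)
E
```

```text
t 10.6 p [0.441  0.0766 0.1006] phi 161.45 r 0.1284 Frad -4.05 Ftan 0.07 Fz -6.66 gap 0.029 jaw 82.1 tilt [-0.001 -0.002]
[-18.7  -7.6  11.2  -1.1  -5.7 -18.3] [ 8.400e+00  1.490e+01  1.165e+02 -1.000e-01  4.870e+01 -7.360e+01]
corr mm [ 3.3 -1.1] end phi 237.08114962416545
[0.0000, -0.0160, -0.0005]
[0.0000, -0.0160, 0.0015]
[0.0000, -0.0160, 0.0035]
[0.0005, -0.0155, 0.0060]
[-0.0000, -0.0145, 0.0065]
[0.0000, -0.0135, 0.0090]
[0.0005, -0.0120, 0.0105]
[0.0000, -0.0110, 0.0115]
[0.0005, -0.0090, 0.0135]
[0.0000, -0.0070, 0.0140]
total rot tool [-0.002 -0.001  0.002]
```

>>> carry_out(commands=[{"dp":[0.0005,-0.016,-0.0005],"delta_rot":[0,0,0],"claw":0.2},{"dp":[0.0005,-0.016,0.0015],"delta_rot":[0,0,0],"claw":0.2},{"dp":[0,-0.016,0.0035],"delta_rot":[0,0,0],"claw":0.2},{"dp":[0.0005,-0.0155,0.006],"delta_rot":[0,0,0],"claw":0.2},{"dp":[0,-0.0145,0.007],"delta_rot":[0,0,0],"claw":0.2},{"dp":[0,-0.0135,0.009],"delta_rot":[0,0,0],"claw":0.2},{"dp":[0.0005,-0.0125,0.0105],"delta_rot":[0,0,0],"claw":0.2},{"dp":[0,-0.011,0.012],"delta_rot":[0,0,0],"claw":0.2},{"dp":[0.0005,-0.0095,0.014],"delta_rot":[0,0,0],"claw":0.2},{"dp":[0,-0.0075,0.015],"delta_rot":[0,0,0],"claw":0.2}])

```text
time_s: 11.6
eef_pos: [0.4988, -0.0735, 0.1]
orientation: [58.3, 89.3, 49.6]
ft_force: [3.5, 10.5, -8.4]
finger_gap: 0.0296
```

```bash
python3 - <<'E'
from h import *
p,f0,r=stat()
print(pose()[2]['joint_velocities'].round(1))
t=np.arange(1,11)/10
for w in(1.32,):
    ff=lambda t:f0+w*np.minimum(t,.25)+np.where(t>.25,1.17*(t-.25)-.08*(t-.25)**2,0)
    plan2(ff,np.minimum(.147,p[2]+np.array([0,0,0,.004,.012,.022,.032,.042,.05,.05])),False,m=3)
E
```

```text
t 11.6 p [ 0.4988 -0.0735  0.1   ] phi -120.37 r 0.1266 Frad -10.79 Ftan -2.29 Fz -8.42 gap 0.0296 jaw 81.3 tilt [0.008 0.01 ]
[ -8.7  12.1 -19.3   3.9   7.3  -9.2]
corr mm [0.8 1.4] end phi -53.763978927219064
[0.0000, -0.0040, 0.0155]
[0.0000, -0.0020, 0.0160]
[0.0000, 0.0005, 0.0150]
[-0.0035, 0.0015, 0.0135]
[-0.0080, 0.0025, 0.0135]
[-0.0100, 0.0045, 0.0130]
[-0.0095, 0.0060, 0.0125]
[-0.0100, 0.0070, 0.0110]
[-0.0050, 0.0075, 0.0105]
[0.0000, 0.0090, 0.0095]
total rot tool [-0.015  0.007 -0.011]
```

>>> carry_out(commands=[{"dp":[0.001,-0.004,0.0155],"delta_rot":[0,0,0],"claw":1},{"dp":[0,-0.002,0.016],"delta_rot":[0,0,0],"claw":1},{"dp":[0,0.0005,0.015],"delta_rot":[0,0,0],"claw":1},{"dp":[-0.0035,0.0015,0.0135],"delta_rot":[0,0,0],"claw":1},{"dp":[-0.008,0.0025,0.0135],"delta_rot":[-0.003,0.002,-0.002],"claw":1},{"dp":[-0.01,0.0045,0.013],"delta_rot":[-0.003,0.002,-0.002],"claw":1},{"dp":[-0.01,0.006,0.0125],"delta_rot":[-0.003,0.002,-0.002],"claw":1},{"dp":[-0.01,0.007,0.011],"delta_rot":[-0.003,0.001,-0.002],"claw":1},{"dp":[-0.005,0.0075,0.0105],"delta_rot":[-0.003,0,-0.002],"claw":1},{"dp":[0,0.009,0.0095],"delta_rot":[0,0,0],"claw":1}])

```text
time_s: 12.6
eef_pos: [0.6338, -0.071, 0.1512]
orientation: [-170.1, 89.7, -178.3]
ft_force: [0.2, -0.4, -0.6]
finger_gap: 0.0909
```

```bash
python3 p5.py 2 -53
```

```text
12.6 -33.29 0.55 0.2
12.65 -25.5 0.74 0.7
w 2.7199999999997138
t 12.7 p [ 0.6341 -0.07    0.1501] phi -56.0 r 0.1275 Frad 0.63 Ftan 0.69 Fz 0.29 gap 0.0914 jaw 81.9 tilt [-0.005  0.   ]
```

```bash
ls pics|grep q12; python3 - <<'E'
from h import *
vis=np.zeros((480,640),np.uint8);vis[:305]=1
L=[]
for n in('q12.60','q12.65'):
    s=np.load(f'pics/{n}.npy',allow_pickle=True).item();f=fitphi(s,np.radians(-35),vis,.9);print(n,np.degrees(f[0]),f[1:])
    im=s['image'][:,:,::-1].copy();h=cv2.convexHull(proj(s,knobpts(f[0])).astype(np.float32)).astype(np.int32);cv2.polylines(im,[h],True,(0,255,0),1);L.append(cv2.resize(im,(400,300)))
cv2.imwrite('pics/c12.png',np.hstack(L))
E
```

```text
q12.60.npy
q12.60.png
q12.65.npy
q12.65.png
q12.60 -29.499605166744047 (np.float64(0.8844169246646026), np.float64(0.008000000000000007))
q12.65 -25.603492159854444 (np.float64(0.734982332155477), np.float64(0.016000000000000014))
```

View pics/c12.png

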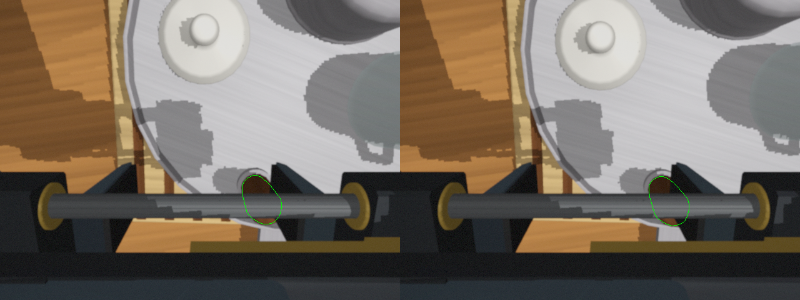

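The knob is ahead of the gripper, near (262,200) in the left view and (668,200) in the right, so it sits around −29.5° and then −26°. That gives about 1.3 rad/s, and I'll catch up.

```bash
python3 - <<'E'
from h import *
p,f0,r=stat()
k=lambda t:np.radians(-22)+1.28*t-.09*t*t
g=k(0.)-f0
s=lambda t:np.clip(t/.55,0,1)
ff=lambda t:k(t)-g*(1-s(t)**2*(3-2*s(t)))
t=np.arange(1,11)/10
plan2(ff,np.full(10,.147),True,m=4)
E
```

```text
t 12.7 p [ 0.6341 -0.07    0.1501] phi -56.0 r 0.1275 Frad 0.63 Ftan 0.69 Fz 0.29 gap 0.0914 jaw 81.9 tilt [-0.005  0.   ]
corr mm [2.2 4.6] end phi 46.18197762056797
[0.0030, 0.0200, 0.0160]
[-0.0000, 0.0295, 0.0150]
[-0.0000, 0.0350, 0.0070]
[-0.0000, 0.0325, -0.0025]
[-0.0000, 0.0220, -0.0070]
[-0.0000, 0.0135, -0.0065]
[0.0000, 0.0115, -0.0075]
[0.0000, 0.0105, -0.0090]
[0.0000, 0.0095, -0.0100]
[0.0000, 0.0080, -0.0105]
total rot tool [-0.006 -0.005  0.   ]
```

>>> carry_out(commands=[{"dp":[0.003,0.02,0.016],"delta_rot":[0,-0.001,0],"claw":1},{"dp":[0,0.0295,0.015],"delta_rot":[0,-0.001,0],"claw":1},{"dp":[0,0.035,0.007],"delta_rot":[0,-0.001,0],"claw":1},{"dp":[0,0.0325,-0.0025],"delta_rot":[0,-0.001,0],"claw":1},{"dp":[0,0.022,-0.007],"delta_rot":[0,-0.001,0],"claw":1},{"dp":[0,0.0135,-0.0065],"delta_rot":[0,0,0],"claw":1},{"dp":[0,0.0115,-0.0075],"delta_rot":[0,0,0],"claw":1},{"dp":[0,0.0105,-0.009],"delta_rot":[0,0,0],"claw":1},{"dp":[0,0.0095,-0.01],"delta_rot":[0,0,0],"claw":1},{"dp":[0,0.008,-0.0105],"delta_rot":[0,0,0],"claw":1}])

```text
time_s: 13.7
eef_pos: [0.64, 0.1226, 0.1422]
orientation: [-155.3, 89.1, -163.8]
ft_force: [0.3, 0.6, 0.1]
finger_gap: 0.0913
```

```bash
cat > p6.py <<'E'
from h import *
import sys
p,f0,r=stat();gu=np.radians(float(sys.argv[1]))
vis=np.zeros((480,640),np.uint8);vis[:305]=1
t0=arm.state()['time_s'];s=snap('wrist',f'q{t0:.2f}')
f=fitphi(s,gu,vis,.6);print(round(t0,2),'knob',np.degrees(f[0]).round(2),np.round(f[1:],3),'tcp-knob deg',np.degrees(f0-f[0]).round(2))
E
python3 p6.py 44
```

```text
t 13.7 p [0.64   0.1226 0.1422] phi 48.38 r 0.1162 Frad 0.61 Ftan 0.19 Fz 0.08 gap 0.0913 jaw 81.5 tilt [-0.015 -0.004]
13.7 knob 56.26 [0.919 0.012] tcp-knob deg -7.88
```

```bash
cat > p7.py <<'E'
from h import *
import sys
p,f0,r=stat();a,w,d,z,m=map(float,sys.argv[1:6])
ff=lambda t:np.radians(a)+w*t-d/2*t*t
# shift lead .03 s so that the camera stall is centred
ld=float(sys.argv[6]) if len(sys.argv)>6 else .03
plan2(lambda t:ff(t+ld),np.full(10,z),True,m=int(m),gain=.95)
E
python3 p7.py 59.8 1.24 .2 .146 3
```

```text
t 13.75 p [0.6382 0.1241 0.1423] phi 49.53 r 0.1161 Frad -1.28 Ftan 1.02 Fz -0.58 gap 0.0913 jaw 81.5 tilt [-0.017 -0.003]
corr mm [-20.   23.7] end phi 126.89966034556583
[-0.0035, 0.0105, -0.0220]
[0.0005, 0.0085, -0.0215]
[0.0000, 0.0070, -0.0220]
[0.0005, -0.0015, -0.0135]
[0.0000, -0.0030, -0.0135]
[0.0005, -0.0040, -0.0125]
[0.0000, -0.0060, -0.0115]
[0.0005, -0.0065, -0.0110]
[0.0000, -0.0080, -0.0100]
[0.0005, -0.0085, -0.0090]
total rot tool [-0.012 -0.016  0.006]
```

>>> carry_out(commands=[{"dp":[-0.0035,0.0105,-0.022],"delta_rot":[-0.002,-0.003,0.001],"claw":1},{"dp":[0,0.0085,-0.0215],"delta_rot":[-0.002,-0.003,0.001],"claw":1},{"dp":[0,0.007,-0.022],"delta_rot":[-0.002,-0.003,0.001],"claw":1},{"dp":[0,-0.0015,-0.0135],"delta_rot":[-0.002,-0.003,0.001],"claw":1},{"dp":[0,-0.003,-0.0135],"delta_rot":[-0.002,-0.003,0.001],"claw":1},{"dp":[0,-0.004,-0.0125],"delta_rot":[0,0,0],"claw":1},{"dp":[0,-0.006,-0.0115],"delta_rot":[0,0,0],"claw":1},{"dp":[0,-0.0065,-0.011],"delta_rot":[0,0,0],"claw":1},{"dp":[0,-0.008,-0.01],"delta_rot":[0,0,0],"claw":1},{"dp":[0,-0.0085,-0.009],"delta_rot":[0,0,0],"claw":1}])

```text
time_s: 14.75
eef_pos: [0.4844, 0.132, 0.1486]
orientation: [-9.3, 89.7, -17.2]
ft_force: [0.5, -0.4, -0.8]
finger_gap: 0.091
```

```bash
python3 p6.py 125
```

```text
t 14.75 p [0.4844 0.132  0.1486] phi 129.15 r 0.1241 Frad -0.63 Ftan -0.19 Fz -0.84 gap 0.091 jaw 82.1 tilt [ 0.005 -0.002]
14.75 knob 128.9 [0.916 0.016] tcp-knob deg 0.26
```

```bash
python3 p7.py 132.1 1.125 .15 .147 3
```

```text
t 14.8 p [0.4823 0.1308 0.1484] phi 130.23 r 0.1246 Frad 0.26 Ftan 3.24 Fz -0.19 gap 0.0912 jaw 82.1 tilt [ 0.002 -0.003]
corr mm [-8.9 -7.7] end phi 193.93260257437697
[0.0015, -0.0140, -0.0100]
[-0.0000, -0.0145, -0.0085]
[-0.0000, -0.0150, -0.0070]
[0.0000, -0.0120, -0.0030]
[0.0000, -0.0125, -0.0020]
[0.0000, -0.0120, -0.0005]
[0.0000, -0.0125, 0.0005]
[0.0000, -0.0115, 0.0020]
[0.0000, -0.0115, 0.0030]
[0.0000, -0.0110, 0.0040]
total rot tool [-0.002  0.002  0.002]
```

>>> carry_out(commands=[{"dp":[0.0015,-0.014,-0.01],"delta_rot":[0,0,0],"claw":1},{"dp":[0,-0.0145,-0.0085],"delta_rot":[0,0,0],"claw":1},{"dp":[0,-0.015,-0.007],"delta_rot":[0,0,0],"claw":1},{"dp":[0,-0.012,-0.003],"delta_rot":[0,0,0],"claw":1},{"dp":[0,-0.0125,-0.002],"delta_rot":[0,0,0],"claw":1},{"dp":[0,-0.012,-0.0005],"delta_rot":[0,0,0],"claw":1},{"dp":[0,-0.0125,0.0005],"delta_rot":[0,0,0],"claw":1},{"dp":[0,-0.0115,0.002],"delta_rot":[0,0,0],"claw":1},{"dp":[0,-0.0115,0.003],"delta_rot":[0,0,0],"claw":1},{"dp":[0,-0.011,0.004],"delta_rot":[0,0,0],"claw":1}])

```text
time_s: 15.8
eef_pos: [0.4429, -0.001, 0.1482]
orientation: [-6.7, 89.5, -14.7]
ft_force: [-0.3, -0.2, 0.3]
finger_gap: 0.0912
```

```bash
python3 p6.py 191
```

```text
t 15.8 p [ 0.4429 -0.001   0.1482] phi -162.99 r 0.1253 Frad 0.36 Ftan 0.12 Fz 0.26 gap 0.0912 jaw 82.0 tilt [ 0.008 -0.002]
15.8 knob 195.93 [0.923 0.012] tcp-knob deg -358.92
```

```bash
python3 p7.py 199 1.06 .1 .147 3
```

```text
t 15.85 p [ 0.4436 -0.0023  0.1483] phi -162.34 r 0.1251 Frad -0.31 Ftan 0.72 Fz -0.22 gap 0.0912 jaw 82.0 tilt [ 0.009 -0.003]
corr mm [ 3.6 -9.5] end phi 258.5162774481118
[0.0015, -0.0135, 0.0085]
[-0.0000, -0.0125, 0.0095]
[0.0000, -0.0115, 0.0100]
[0.0000, -0.0075, 0.0095]
[0.0005, -0.0065, 0.0100]
[-0.0000, -0.0055, 0.0105]
[0.0000, -0.0045, 0.0110]
[0.0000, -0.0030, 0.0115]
[0.0000, -0.0020, 0.0110]
[0.0005, -0.0010, 0.0115]
total rot tool [-0.004  0.009  0.002]
```

>>> carry_out(commands=[{"dp":[0.0015,-0.0135,0.0085],"delta_rot":[0,0.002,0],"claw":1},{"dp":[0,-0.0125,0.0095],"delta_rot":[0,0.002,0],"claw":1},{"dp":[0,-0.0115,0.01],"delta_rot":[0,0.002,0],"claw":1},{"dp":[0,-0.0075,0.0095],"delta_rot":[0,0.002,0],"claw":1},{"dp":[0,-0.0065,0.01],"delta_rot":[0,0.001,0],"claw":1},{"dp":[0,-0.0055,0.0105],"delta_rot":[0,0,0],"claw":1},{"dp":[0,-0.0045,0.011],"delta_rot":[0,0,0],"claw":1},{"dp":[0,-0.003,0.0115],"delta_rot":[0,0,0],"claw":1},{"dp":[0,-0.002,0.011],"delta_rot":[0,0,0],"claw":1},{"dp":[0,-0.001,0.0115],"delta_rot":[0,0,0],"claw":1}])

```text
time_s: 16.85
eef_pos: [0.5433, -0.089, 0.1465]
orientation: [-160.8, 89.9, -168.9]
ft_force: [-0.4, 0.3, -0.4]
finger_gap: 0.0911
```

```bash
python3 p6.py 257
```

```text
t 16.85 p [ 0.5433 -0.089   0.1465] phi -98.91 r 0.1262 Frad -0.2 Ftan -0.4 Fz -0.4 gap 0.0911 jaw 81.9 tilt [-0.001 -0.   ]
16.85 knob 255.28 [0.91  0.012] tcp-knob deg -354.19
```

```bash
sed -i 's/gain=.95)/gain=.91)/' p7.py; python3 p7.py 257.9 .91 .16 .147 4 .02
```

```text
t 16.9 p [ 0.5456 -0.0894  0.1466] phi -97.85 r 0.1263 Frad 0.55 Ftan 2.92 Fz 0.48 gap 0.0912 jaw 81.9 tilt [ 0.002 -0.001]
corr mm [-4.   1.9] end phi 306.31310022361015
[-0.0005, 0.0005, 0.0090]
[0.0000, 0.0015, 0.0090]
[0.0000, 0.0020, 0.0085]
[0.0000, 0.0030, 0.0085]
[0.0000, 0.0035, 0.0085]
[0.0000, 0.0040, 0.0085]
[0.0000, 0.0045, 0.0080]
[0.0000, 0.0050, 0.0070]
[0.0000, 0.0055, 0.0070]
[0.0000, 0.0055, 0.0060]
total rot tool [-0.005  0.002  0.001]
```

>>> carry_out(commands=[{"dp":[0,0.0005,0.009],"delta_rot":[0,0,0],"claw":1},{"dp":[0,0.0015,0.009],"delta_rot":[0,0,0],"claw":1},{"dp":[0,0.002,0.0085],"delta_rot":[0,0,0],"claw":1},{"dp":[0,0.003,0.0085],"delta_rot":[0,0,0],"claw":1},{"dp":[0,0.0035,0.0085],"delta_rot":[0,0,0],"claw":1},{"dp":[0,0.004,0.0085],"delta_rot":[0,0,0],"claw":1},{"dp":[0,0.0045,0.008],"delta_rot":[0,0,0],"claw":1},{"dp":[0,0.005,0.007],"delta_rot":[0,0,0],"claw":1},{"dp":[0,0.0055,0.007],"delta_rot":[0,0,0],"claw":1},{"dp":[0,0.0055,0.006],"delta_rot":[0,0,0],"claw":1}])

```text
time_s: 17.9
eef_pos: [0.6365, -0.0629, 0.1463]
orientation: [1.9, 90.0, -6.2]
ft_force: [0.4, 0.1, 0.0]
finger_gap: 0.0913
```

```bash
python3 p6.py 305
```

```text
t 17.9 p [ 0.6365 -0.0629  0.1463] phi -53.24 r 0.1231 Frad 0.19 Ftan 0.38 Fz 0.02 gap 0.0913 jaw 82.0 tilt [ 0.001 -0.   ]
17.9 knob 303.51 [0.911 0.012] tcp-knob deg -356.75
```

```bash
python3 p7.py 305.5 .70 .19 .146 4 .015
```

```text
t 17.95 p [ 0.6376 -0.0622  0.1463] phi -52.6 r 0.1232 Frad -0.1 Ftan 0.81 Fz 0.4 gap 0.0913 jaw 82.0 tilt [0.002 0.   ]
corr mm [ 0.6 -1.8] end phi 340.6010346214028
[0.0005, 0.0055, 0.0055]
[-0.0000, 0.0050, 0.0050]
[-0.0000, 0.0055, 0.0045]
[-0.0000, 0.0060, 0.0040]
[-0.0000, 0.0060, 0.0030]
[-0.0000, 0.0060, 0.0030]
[-0.0000, 0.0060, 0.0025]
[-0.0000, 0.0060, 0.0015]
[-0.0000, 0.0060, 0.0020]
[-0.0000, 0.0055, 0.0010]
total rot tool [-0.004  0.002 -0.001]
```

>>> carry_out(commands=[{"dp":[0,0.0055,0.0055],"delta_rot":[0,0,0],"claw":1},{"dp":[0,0.005,0.005],"delta_rot":[0,0,0],"claw":1},{"dp":[0,0.0055,0.0045],"delta_rot":[0,0,0],"claw":1},{"dp":[0,0.006,0.004],"delta_rot":[0,0,0],"claw":1},{"dp":[0,0.006,0.003],"delta_rot":[0,0,0],"claw":1},{"dp":[0,0.006,0.003],"delta_rot":[0,0,0],"claw":1},{"dp":[0,0.006,0.0025],"delta_rot":[0,0,0],"claw":1},{"dp":[0,0.006,0.0015],"delta_rot":[0,0,0],"claw":1},{"dp":[0,0.006,0.002],"delta_rot":[0,0,0],"claw":1},{"dp":[0,0.0055,0.001],"delta_rot":[0,0,0],"claw":1}])

```text
time_s: 18.95
eef_pos: [0.6801, -0.0051, 0.1463]
orientation: [34.5, 89.9, 26.5]
ft_force: [0.6, -0.1, -0.8]
finger_gap: 0.091
```

```bash
python3 p6.py 340
```

```text
t 18.95 p [ 0.6801 -0.0051  0.1463] phi -19.17 r 0.1242 Frad 0.61 Ftan 0.07 Fz -0.8 gap 0.091 jaw 82.0 tilt [0.001 0.001]
18.95 knob 339.2 [0.911 0.012] tcp-knob deg -358.37
```

```bash
python3 p7.py 340.6 .48 .18 .146 4 .01
```

```text
t 19.0 p [ 0.6804 -0.0042  0.1462] phi -18.74 r 0.1241 Frad 0.65 Ftan 0.68 Fz 0.32 gap 0.0913 jaw 82.0 tilt [0.001 0.001]
corr mm [1.  0.3] end phi 363.1167256866258
[0.0005, 0.0055, 0.0010]
[-0.0000, 0.0050, 0.0010]
[-0.0000, 0.0050, 0.0005]
[-0.0000, 0.0050, 0.0005]
[-0.0000, 0.0040, -0.0000]
[-0.0000, 0.0045, -0.0005]
[-0.0000, 0.0040, -0.0005]
[-0.0000, 0.0040, -0.0000]
[-0.0000, 0.0035, -0.0010]
[-0.0000, 0.0035, -0.0005]
total rot tool [-0.003  0.001 -0.001]
```

>>> carry_out(commands=[{"dp":[0,0.0055,0.001],"delta_rot":[0,0,0],"claw":1},{"dp":[0,0.005,0.001],"delta_rot":[0,0,0],"claw":1},{"dp":[0,0.005,0.0005],"delta_rot":[0,0,0],"claw":1},{"dp":[0,0.005,0.0005],"delta_rot":[0,0,0],"claw":1},{"dp":[0,0.004,0],"delta_rot":[0,0,0],"claw":1},{"dp":[0,0.0045,-0.0005],"delta_rot":[0,0,0],"claw":1},{"dp":[0,0.004,-0.0005],"delta_rot":[0,0,0],"claw":1},{"dp":[0,0.004,0],"delta_rot":[0,0,0],"claw":1},{"dp":[0,0.0035,-0.001],"delta_rot":[0,0,0],"claw":1},{"dp":[0,0.0035,-0.0005],"delta_rot":[0,0,0],"claw":1}])

```text
time_s: 20.0
eef_pos: [0.6872, 0.0428, 0.1463]
orientation: [57.7, 89.9, 49.7]
ft_force: [-0.3, 1.0, 0.3]
finger_gap: 0.0911
```

```bash
python3 p6.py 362; python3 - <<'E'
from h import *
# spout centreline from wrist pictures: save full view of one near the spout
s=np.load('pics/q7.40.npy',allow_pickle=True).item()
cv2.imwrite('pics/sp.png',s['image'][:,:,::-1])
E
```

```text
t 20.0 p [0.6872 0.0428 0.1463] phi 3.28 r 0.1246 Frad -0.29 Ftan 1.06 Fz 0.33 gap 0.0911 jaw 82.0 tilt [0.001 0.001]
20.0 knob 363.03 [0.918 0.012] tcp-knob deg -359.76
```

```bash
python3 - <<'E'
from h import *
p,f0,r=stat()
ff=lambda t:np.radians(3.9)+.29*t-.09*t*t
plan2(ff,p[2]+(.098-p[2])*np.minimum(np.arange(1,11)/6,1),True,m=3,gain=.92)
E
```

```text
t 20.05 p [0.6872 0.0434 0.1463] phi 3.55 r 0.1247 Frad -0.47 Ftan 0.53 Fz -1.27 gap 0.0914 jaw 82.0 tilt [0.001 0.001]
corr mm [0.2 1.7] end phi 15.359155902616461
[0.0080, 0.0035, -0.0005]
[0.0080, 0.0035, -0.0010]
[0.0080, 0.0035, -0.0010]
[0.0080, 0.0020, -0.0005]
[0.0085, 0.0025, -0.0010]
[0.0080, 0.0020, -0.0005]
[-0.0000, 0.0020, -0.0005]
[-0.0000, 0.0015, -0.0010]
[-0.0000, 0.0015, -0.0005]
[-0.0000, 0.0010, -0.0005]
total rot tool [-0.003  0.001 -0.002]
```

>>> carry_out(commands=[{"dp":[0.0075,0.0035,-0.0005],"delta_rot":[0,0,0],"claw":1},{"dp":[0.0075,0.0035,-0.001],"delta_rot":[0,0,0],"claw":1},{"dp":[0.0075,0.0035,-0.001],"delta_rot":[0,0,0],"claw":0.6},{"dp":[0.0075,0.002,-0.0005],"delta_rot":[0,0,0],"claw":0.6},{"dp":[0.0075,0.0025,-0.001],"delta_rot":[0,0,0],"claw":0.2},{"dp":[0.0065,0.002,-0.0005],"delta_rot":[0,0,0],"claw":0.2},{"dp":[0,0.002,-0.0005],"delta_rot":[0,0,0],"claw":0.2},{"dp":[0,0.0015,-0.001],"delta_rot":[0,0,0],"claw":0.2},{"dp":[0,0.0015,-0.0005],"delta_rot":[0,0,0],"claw":0.2},{"dp":[0,0.001,-0.0005],"delta_rot":[0,0,0],"claw":0.2}], grip_force=5)

```text
time_s: 21.05
eef_pos: [0.6827, 0.0694, 0.0972]
orientation: [127.5, 89.9, 119.5]
ft_force: [0.0, 1.7, -0.5]
finger_gap: 0.0297
```

```bash
python3 -c "
from h import *
stat()"
```

```text
t 21.05 p [0.6827 0.0694 0.0972] phi 15.68 r 0.1246 Frad 0.47 Ftan 1.61 Fz -0.46 gap 0.0297 jaw 82.0 tilt [-0.001  0.002]
```

View pics/sp.png

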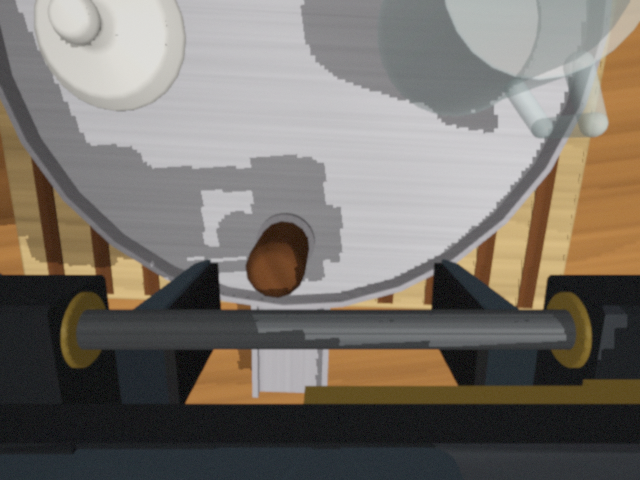

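The knob is gripped at about 15.7°. In this view the spout's edges are at x=253/328 (row 390), centred at (290.5,390), and I'll take its bearing from that.

```bash
python3 - <<'E'
from h import *
s=np.load('pics/q7.40.npy',allow_pickle=True).item()
for z in(.012,.022):
  for u in((253,390),(328,390),(290.5,390),(292,318)):
    q=atz(s,u,z);v=q[:2]-HUB;print(z,u,q.round(4),np.degrees(np.arctan2(v[1],v[0])).round(2))
T=np.load('pics/top0.npy',allow_pickle=True).item();k=2.38
q=np.mean([atz(T,(234.8+a/k,154.8+b/k),.02) for a,b in((187,19),(226,25))],0);v=q[:2]-[.562,.0347];print(q,np.degrees(np.arctan2(v[1],v[0])))
p,f0,r=stat()
E
```

```text
0.012 (253, 390) [ 0.809  -0.0374  0.012 ] -16.53
0.012 (328, 390) [0.8168 0.0209 0.012 ] -3.34
0.012 (290.5, 390) [ 0.8129 -0.0082  0.012 ] -9.96
0.012 (292, 318) [0.7528 0.0025 0.012 ] -9.91
0.022 (253, 390) [ 0.8027 -0.0345  0.022 ] -16.3
0.022 (328, 390) [0.8102 0.0218 0.022 ] -3.21
0.022 (290.5, 390) [ 0.8065 -0.0063  0.022 ] -9.78
0.022 (292, 318) [0.7485 0.0041 0.022 ] -9.67
[ 0.80652248 -0.00477191  0.02      ] -9.169837280798216
t 21.05 p [0.6827 0.0694 0.0972] phi 15.68 r 0.1246 Frad 0.47 Ftan 1.61 Fz -0.46 gap 0.0297 jaw 82.0 tilt [-0.001  0.002]
```

```bash
python3 - <<'E'
from h import *
p,f0,r=stat()
g=np.radians(-9.7)-f0;S=lambda t:np.clip((t-.1)/1.8,0,1)
ff=lambda t:f0+g*S(t)**2*(3-2*S(t))
plan2(ff,np.full(10,p[2]),False,m=4,gain=1.)
E
```

```text
t 21.05 p [0.6827 0.0694 0.0972] phi 15.68 r 0.1246 Frad 0.47 Ftan 1.61 Fz -0.46 gap 0.0297 jaw 82.0 tilt [-0.001  0.002]
corr mm [0.4 0.1] end phi 2.991479327769999
[-0.0000, 0.0000, 0.0000]
[-0.0000, -0.0005, 0.0005]
[-0.0000, -0.0015, 0.0005]
[-0.0000, -0.0020, 0.0010]
[-0.0000, -0.0030, 0.0015]
[-0.0000, -0.0035, 0.0010]
[-0.0000, -0.0040, 0.0010]
[-0.0000, -0.0040, 0.0015]
[-0.0000, -0.0045, 0.0010]
[-0.0000, -0.0045, 0.0010]
total rot tool [-0.004 -0.001 -0.002]
```

>>> carry_out(commands=[{"dp":[0,0,0],"delta_rot":[0,0,0],"claw":0.2},{"dp":[0,-0.0005,0.0005],"delta_rot":[0,0,0],"claw":0.2},{"dp":[0,-0.0015,0.0005],"delta_rot":[0,0,0],"claw":0.2},{"dp":[0,-0.002,0.001],"delta_rot":[0,0,0],"claw":0.2},{"dp":[0,-0.003,0.0015],"delta_rot":[0,0,0],"claw":0.2},{"dp":[0,-0.0035,0.001],"delta_rot":[0,0,0],"claw":0.2},{"dp":[0,-0.004,0.001],"delta_rot":[0,0,0],"claw":0.2},{"dp":[0,-0.004,0.0015],"delta_rot":[0,0,0],"claw":0.2},{"dp":[0,-0.0045,0.001],"delta_rot":[0,0,0],"claw":0.2},{"dp":[0,-0.0045,0.001],"delta_rot":[0,0,0],"claw":0.2}])

```text
time_s: 22.05
eef_pos: [0.687, 0.0381, 0.0971]
orientation: [171.7, 89.8, 163.7]
ft_force: [-1.1, -1.0, 0.3]
finger_gap: 0.0295
```

```bash
python3 - <<'E'
from h import *
p,f0,r=stat()
g=np.radians(-9.7)-f0;S=lambda t:np.clip(.45+t/1.6,0,1)
h=lambda s:s*s*(3-2*s)
ff=lambda t:f0+g*(h(S(t))-h(.45))/(1-h(.45))
plan2(ff,np.full(10,p[2]),False,m=4,gain=1.)
E
```

```text
t 22.05 p [0.687  0.0381 0.0971] phi 1.09 r 0.1243 Frad -1.15 Ftan -0.95 Fz 0.28 gap 0.0295 jaw 82.0 tilt [-0.004  0.001]
corr mm [0.7 0. ] end phi -9.7
[-0.0000, -0.0040, 0.0005]
[-0.0000, -0.0035, 0.0010]
[-0.0000, -0.0035, 0.0000]
[-0.0000, -0.0035, 0.0005]
[-0.0000, -0.0025, 0.0000]
[-0.0000, -0.0025, 0.0000]
[-0.0000, -0.0020, 0.0000]
[-0.0000, -0.0010, 0.0000]
[-0.0000, 0.0000, 0.0000]
[-0.0000, 0.0000, 0.0000]
total rot tool [-0.004 -0.004 -0.001]
```

>>> carry_out(commands=[{"dp":[0,-0.004,0.0005],"delta_rot":[0,0,0],"claw":0.2},{"dp":[0,-0.0035,0.0005],"delta_rot":[0,0,0],"claw":0.2},{"dp":[0,-0.0035,0],"delta_rot":[0,0,0],"claw":0.2},{"dp":[0,-0.003,0],"delta_rot":[0,0,0],"claw":0.2},{"dp":[0,-0.0025,0],"delta_rot":[0,0,0],"claw":0.2},{"dp":[0,-0.0025,0],"delta_rot":[0,0,0],"claw":0.2},{"dp":[0,-0.0015,0],"delta_rot":[0,0,0],"claw":0.2},{"dp":[0,-0.001,0],"delta_rot":[0,0,0],"claw":0.2},{"dp":[0,0,0],"delta_rot":[0,0,0],"claw":0.2},{"dp":[0,0,0],"delta_rot":[0,0,0],"claw":0.2}])

```text
time_s: 23.05
eef_pos: [0.685, 0.0142, 0.0971]
orientation: [163.4, 89.8, 155.3]
ft_force: [-0.6, 0.3, -0.7]
finger_gap: 0.0295
```

```bash
python3 - <<'E'
from h import *
p,f0,r=stat()
print('to go along jaw (y) mm',((np.radians(-9.7)-f0)*125).round(2))
E
```

```text
t 23.05 p [0.685  0.0142 0.0971] phi -10.0 r 0.1241 Frad -0.59 Ftan 0.19 Fz -0.72 gap 0.0295 jaw 81.9 tilt [-0.003  0.001]
to go along jaw (y) mm 0.65
```

>>> carry_out(commands=[{"dp":[0,0.0005,0],"delta_rot":[0,0,0],"claw":0.2},{"dp":[0,0,0],"delta_rot":[0,0,0],"claw":0.2},{"dp":[0,0,0],"delta_rot":[0,0,0],"claw":0.2},{"dp":[0,0,0],"delta_rot":[0,0,0],"claw":0.38},{"dp":[0,0,0],"delta_rot":[0,0,0],"claw":0.45},{"dp":[0,0,0],"delta_rot":[0,0,0],"claw":0.7},{"dp":[0,0,0],"delta_rot":[0,0,0],"claw":0.9},{"dp":[0,0,0],"delta_rot":[0,0,0],"claw":1},{"dp":[0,0,0],"delta_rot":[0,0,0],"claw":1},{"dp":[-0.002,0,0],"delta_rot":[0,0,0],"claw":1}])

```text
time_s: 24.05
eef_pos: [0.6865, 0.015, 0.1002]
orientation: [71.4, 89.9, 63.4]
ft_force: [0.1, 0.8, 0.7]
finger_gap: 0.0785
```

>>> carry_out(commands=[{"dp":[-0.01,0,0],"delta_rot":[0,0,0],"claw":1},{"dp":[-0.01,0,0],"delta_rot":[0,0,0],"claw":1},{"dp":[-0.01,0,0],"delta_rot":[0,0,0],"claw":1},{"dp":[-0.01,0,0],"delta_rot":[0,0,0],"claw":1},{"dp":[-0.01,0,0],"delta_rot":[0,0,0],"claw":1},{"dp":[-0.01,0,0],"delta_rot":[0,0,0],"claw":1},{"dp":[-0.01,0,0],"delta_rot":[0,0,0],"claw":1},{"dp":[-0.01,0,0],"delta_rot":[0,0,0],"claw":1},{"dp":[0,0,0],"delta_rot":[0,0,0],"claw":1},{"dp":[0,0,0],"delta_rot":[0,0,0],"claw":1}])

```text
time_s: 25.05
eef_pos: [0.6874, 0.0149, 0.1903]
orientation: [20.7, 89.7, 12.7]
ft_force: [-0.3, 0.0, -0.7]
finger_gap: 0.0912
```

```bash
python3 p6.py -9.7; python3 p6.py -9.7; cp pics/q25.05.png pics/fin.png; ls pics | tail -3
```

```text
t 25.05 p [0.6874 0.0149 0.1903] phi -9.47 r 0.1263 Frad -0.27 Ftan 0.0 Fz -0.7 gap 0.0912 jaw 82.0 tilt [0.006 0.001]
25.05 knob -9.7 [0.907 0.016] tcp-knob deg 0.23
t 25.1 p [0.6875 0.0149 0.1904] phi -9.47 r 0.1264 Frad 0.06 Ftan -0.02 Fz 0.36 gap 0.0914 jaw 82.0 tilt [0.006 0.001]
25.1 knob -9.81 [0.91  0.012] tcp-knob deg 0.34
w3.npy
w3.png
w3f.png
```

View pics/fin.png

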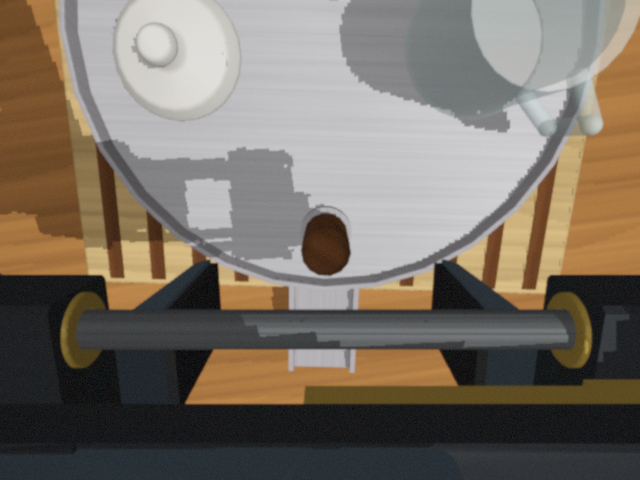

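```bash
python3 - <<'E'
from h import *
s=np.load('pics/q25.05.npy',allow_pickle=True).item()
for u in((322.5,368),(323.5,300)):
    q=atz(s,u,.02);v=q[:2]-HUB;print(q.round(4),np.degrees(np.arctan2(v[1],v[0])).round(2))
E
python3 p6.py -9.7
```

```text
[ 0.8107 -0.0058  0.02  ] -9.51
[0.7493 0.0038 0.02  ] -9.7
t 25.15 p [0.6873 0.0149 0.19  ] phi -9.48 r 0.1263 Frad 0.07 Ftan -0.74 Fz -0.09 gap 0.0914 jaw 82.0 tilt [0.005 0.001]
25.15 knob -9.59 [0.913 0.012] tcp-knob deg 0.1
```

The knob is at rest, in line with the spout to within a few tenths of a degree, and the gripper is clear of it. I'll hand the job in.

```bash
python3 -c "
from h import *
print(arm.sign_off())"
```

```text
the job is handed in; nothing more can be done
None
```

The carousel is parked with its knob in line with the spout, and I handed the job in at about 25 s of the 64 s allowed. No verdict was reported.

- **Spin:** The first spin-up coasted too slowly, about 0.8 rad/s a second after release. I took hold of the knob again on the move, spun it up a second time and let go.
- **Speed:** After the second release it averaged 1.36 rad/s over the first measured second. It was near 1.2 rad/s (one turn in about 5.2 s) when the following began. For a moment around release it may have reached about 1.6 rad/s.
- **Following:** I followed the coasting knob from about 14.2 s to 20.0 s, roughly 5.8 s, with the fingertips about 12–18 mm above it. The gripper was mostly within a few millimetres of centre at the once-a-second checks; the worst was about 13 mm off, at 16.85 s. No contact showed on the force sensor.
- **Stop and park:** I took hold again about 25° past the spout, stopped it, and led it gently back clockwise to line up. Then I let go and raised the gripper.

**Last checks:** Three pictures put the knob at −9.6° to −9.8° and at rest. The same camera put the spout at −9.5° to −9.7°, while the first overhead view had given −9.2°. Force readings while gripping stayed under about 14 N, and the gripper ended open about 60 mm above the knob, touching nothing.

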